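# File the pin tins into the feed lane

## Robot

A 6-joint arm with a two-finger parallel gripper is mounted at the origin on the work surface. World frame = base frame: x ahead of the robot, y to its left, z up, the work surface at z = 0. Lengths are in m, angles in rad, forces in N, time in s.
With the tool pointing down it reaches from about 0.25 to 0.775 m from the base axis. Payload 8.9 kg.
Tool frame: the origin (TCP) lies midway between the tips of the shut fingers; the grasp point (between the pads) lies 19 mm behind it (grip_depth is the distance from the TCP to the grasp point, in m); z points along the fingers, y is the line along which they close (so a half turn about z gives the same grasp; the last joint's range is limited). The gripper opens to 85 mm and grips with 20 to 120 N. Pads are 22 mm wide; open, the fingers measure 114 mm over their backs; the gripper's body (76 mm by 85 mm) begins 54 mm behind the grasp point. The pads swing forward as they close: fully open they stand 13 mm farther back than shut.
Start: joints at [1.167, 0.291, -0.153, 1.127, 0, 1.431], TCP at [0.137, 0.507, 0.231] pointing down, gripper open.
Joint ranges: [-2.52, 2.52], [-0.91, 1.74], [-1.3, 1.37], [-1.96, 2.02], [-1.52, 1.47], [-3.14, 3.14]. Speed limits (rad/s): [2.22, 2.22, 2.79, 3.14, 3.14, 3.14].

## Interface

Orientations are given as a unit quaternion [w, x, y, z].
In Python, from rig import * gives the robot as it stands.
- The arm moves only by the tool carry_out, never from a script. Its argument "steps" is a list of rows, each an object of numbers: "grip": the opening, from -1 (shut) to 1 (fully open); "x", "y", "z": the shift along the tool's x, y, z in mm; "yaw": the turn about the tool's z in degrees. A call has 1 to 20 rows; each row is the pose to reach, as a shift and turn from the pose commanded when the call began, along the tool's axes at that moment; what a row does not reach only later rows make up. A row lasts 1/12 s, in which the tool goes at most 41.7 mm and 7.16 degrees, less where a joint would pass 70% of its speed; a pose out of reach is approached as far as the arm can. A call with a gripper value outside its range is refused whole. The fingers move at their own pace and stop on an object; "squeeze" is the grip in N (left out, the last holds). Time passes only in rows, so rows that repeat a pose let the fingers close. It gives the time, the measured TCP pose, the force, the opening and the grip force at its end, in the units of the state.
- get_obs(): the state, without advancing time (a new reading comes with each control period).
- capture(name): name is "scene" or "top"; returns (picture, depth): 400x640x3 uint8, blue, green, red; 400x640 float32, m along the optical axis (not along the pixel's ray), 0 where there is no reading.
- camera_model(name): a dict with "vfov" (degrees; the focal length in pixels is half the picture's height over the tangent of half this angle, whatever the lens; pixels are square), "cx", "cy" (the principal point, pixels), "R" (3x3) and "t" (3): a world point X has camera coordinates R X + t. Camera axes: x right, y down, z forward; pixel columns grow to the right and rows downward; lengths in m; the calibration is good to about 2 mm. A picture is of the moment at which its call begins. camera_model takes no time and is no camera call.
- job_done(): hands the job in; it is judged then, once.
Trained networks look in the newest picture that a camera, given by its name, has taken for a name from the list of things; names that differ only in an ending like _2 or _b are one class to them, and where a whole thing is asked for, a point or a joint stands for the part that bears it (a point fixed in the world has none). Each returns a list of dicts, best first, with "confidence" (0 to 1); they miss things now and then, are a little off and sometimes report something else, mostly with a low value. They report only what shows in the picture. A call takes as long as a camera call.
- masks_of(camera, thing): "pixels" (400x640 bool, what is visible of it) and "pixel" ([row, column] in pixels, amid what is visible of it).
- tip_of(camera, thing): "pixel" ([row, column] in pixels: a listed point, or the origin of a listed thing).
The state is a dict: "clock": time; "joint_pos": joint angles; "qvel": joint speeds; "joint_efforts": joint torques, N m; "ee_pos": TCP position; "eef_rot": TCP orientation; "wrist_force": force on the tool from outside, world axes, zero at the start; "moment": the same for the moment, N m; "finger_gap": finger opening in m; "grasp_force": force on a finger pad.
Only numpy, scipy, OpenCV 4.12 (cv2) and the standard library are available. Lean on these libraries where they do the work, as an engineer would, in place of code of your own. Each camera call takes 0.05 s, during which the arm holds its last target. There are 200 camera calls.

## Task

Two round pin tins are piled one on the other and a third, the same size, stands apart. Lift the top tin off the pile and feed it first, at the open mouth of the guide lane; then slide the other two to the lane along the bench without lifting them, and push them in behind it one at a time. In the end the first tin must be up against the end stop and all three stand upright in single file, each touching the next; leave everything else on the bench where it is.

Things in the scene. Friction and masses are not known exactly. Their poses are not given: they have to be found in the camera images.
- tin_top: Round lidded steel tin standing upright on its base, 56 mm diameter, 60 mm high, about 0.22 kg. Origin: centre of its underside, z up. It starts on top of tin_low (underside 60 mm above the bench).
- tin_low: Round lidded steel tin standing upright on its base, 56 mm diameter, 60 mm high, about 0.22 kg. Origin: centre of its underside, z up. It starts on the bench, carrying tin_top.
- tin_single: Round lidded steel tin standing upright on its base, 56 mm diameter, 60 mm high, about 0.22 kg. Origin: centre of its underside, z up. It starts alone on the bench.
- lane: Aluminium guide lane fixed to the bench. Origin: on the bench at the end stop's inner face, mid-lane; x runs along the lane out to the open mouth, z up. Rails 62 mm apart inside, 8 mm thick, 20 mm high, straight to x = 200 mm; no floor, tins slide on the bench. Stop plate x = -12 to 0 mm, 94 wide, 82 high. Three tins touching in file have centres at x = 28, 84 and 140 mm.
- lane_mouth (a point): Centre of the lane's open mouth, on the bench, 237 mm from the stop (same axes as the lane). From 200 to 237 mm the rails flare from 62 to about 96 mm apart (inner faces).
- lane_guard (a point): Middle of the portal's crossbar top, 140 mm from the stop, 80 mm above the bench. The portal is 12 mm along the lane; its 6 mm wide posts stand 43 mm either side of the centre line. From it two 6 mm wires, 12 mm either side of the centre line, undersides 68 mm high, run over the lane from the stop to 155 mm: nothing can be lowered in there.
- oil_bottle: Bystander: white oil bottle, 42 mm diameter, 130 mm high; origin at the centre of its underside.
- small_tin: Bystander: small steel tin, 38 mm diameter, 28 mm high; origin at the centre of its underside. Not one of the three tins.
- padlock: Bystander: brass padlock standing, 24 x 44 mm, 68 mm high with its shackle; origin at the centre of its underside.
- lock_cylinder: Bystander: brass lock cylinder standing, 36 mm diameter, 35 mm high; origin at the centre of its underside.
- screwdriver: Bystander: screwdriver 170 mm long lying along its x axis.
- wrench: Bystander: wrench 150 mm long lying along its x axis.
- blank_box: Bystander: cardboard box 50 x 90 x 45 mm (x, y, z); origin at the centre of its underside.

How it is judged:
By the outcome, as a careful person would: the job done as asked, in the order asked, and still so for the second after the job is handed in, with the robot touching nothing.
It also fails if it takes over 72 s, if anything falls off the work surface, if the arm or the gripper's body presses on something with over 40 N, if the wrist force passes 120 N, or if a joint passes its speed limit or range.

## Working session

There is one attempt and no reset: what is moved stays moved. The work goes in short steps, Python scripts to look and compute and a tool call to move; the robot and the scene stay as the last step left them, time stands still between calls to the robot, and variables do not carry over. Pictures are saved under pics/ and viewed, at most 10 in all, crops included, and the job is handed in when it is done.

Besides the shell and the picture viewer there is one more tool, called as name([rows], argument=value, ...), one row to a line, values as JSON. carry_out: Moves the arm, as the interface text tells. Its arguments: {"type":"object","properties":{"steps":{"type":"array"},"squeeze":{"type":"number"}},"required":["steps"]}

```bash
mkdir -p pics; cat > h.py <<'E'
from rig import *
import numpy as np, cv2
def ray(cam,px):
    m=camera_model(cam);f=200/np.tan(np.radians(m["vfov"])/2)
    R=np.array(m["R"]);t=np.array(m["t"])
    return -R.T@t, R.T@np.array([(px[1]-m["cx"])/f,(px[0]-m["cy"])/f,1.])
def atz(cam,px,z):
    o,d=ray(cam,px);return o+d*(z-o[2])/d[2]
def cloud(cam,depth,mask=None):
    m=camera_model(cam);f=200/np.tan(np.radians(m["vfov"])/2)
    R=np.array(m["R"]);t=np.array(m["t"])
    ok=depth>0
    if mask is not None: ok&=mask
    r,c=np.nonzero(ok);z=depth[ok]
    P=np.stack([(c-m["cx"])/f*z,(r-m["cy"])/f*z,z],1)
    return (P-t)@R
E
python3 - <<'E'
from h import *
for n in("scene","top"):
    im,d=capture(n);cv2.imwrite(f"pics/{n}0.png",im);np.save(f"{n}0.npy",d)
    print(n,camera_model(n))
    for th in("tin_top","tin_low","tin_single","lane","oil_bottle","small_tin","padlock","lock_cylinder","screwdriver","wrench","blank_box"):
        for q in masks_of(n,th)[:3]:
            P=cloud(n,d,q["pixels"])
            if len(P)==0: print(th,"nodepth");continue
            print(th,round(q["confidence"],2),np.round(q["pixel"]),len(P),"lo",np.percentile(P,3,axis=0).round(3),"hi",np.percentile(P,97,axis=0).round(3))
    for th in("lane_mouth","lane_guard","lane"):
        print(th,[(round(q["confidence"],2),np.round(q["pixel"],1),atz(n,q["pixel"],.08 if "guard" in th else 0).round(3)) for q in tip_of(n,th)[:2]])
print(get_obs())
E
```

```text
scene {'vfov': 51.26707290365095, 'cx': 324.7587043427803, 'cy': 200.17258919956512, 'R': array([[-0.17896611,  0.98385384,  0.00166129],
       [ 0.82471232,  0.15093809, -0.54503879],
       [-0.53648925, -0.09617338, -0.83840919]]), 't': array([ 0.136531  , -0.3921577 ,  1.34192445])}
tin_top 0.85 [182. 190.] 682 lo [ 0.535 -0.386  0.065] hi [ 0.585 -0.339  0.123]
tin_low 0.89 [207. 199.] 264 lo [ 0.554 -0.374  0.002] hi [ 0.584 -0.338  0.056]
tin_single 0.65 [210. 292.] 611 lo [ 0.536 -0.142  0.003] hi [ 0.585 -0.094  0.063]
lane 0.72 [228. 426.] 2328 lo [0.482 0.062 0.002] hi [0.614 0.291 0.083]
oil_bottle 0.68 [283. 303.] 580 lo [ 0.724 -0.071  0.002] hi [ 0.758 -0.034  0.132]
oil_bottle 0.48 [214. 291.] 631 lo [ 0.535 -0.143  0.002] hi [ 0.585 -0.094  0.063]
small_tin 0.67 [252. 231.] 251 lo [ 0.659 -0.258  0.004] hi [ 0.691 -0.225  0.031]
padlock 0.76 [268. 262.] 277 lo [ 0.707 -0.17   0.009] hi [ 0.731 -0.13   0.068]
lock_cylinder 0.69 [144. 257.] 137 lo [ 0.33  -0.278  0.007] hi [ 0.355 -0.254  0.039]
lock_cylinder 0.3 [269. 262.] 303 lo [ 0.704 -0.171  0.001] hi [ 0.731 -0
[... 2357 characters left out ...]
int_pos': array([ 1.16668516e+00,  2.90684460e-01, -1.53383826e-01,  1.12671183e+00,
       -4.87982092e-05,  1.43147031e+00]), 'qvel': array([ 2.52379938e-05, -1.14406390e-03, -1.88389125e-04,  2.76687185e-04,
        1.22521311e-03,  1.85448557e-03]), 'joint_efforts': array([ 1.01848844e-03, -5.37017119e+01,  3.31641233e+01,  1.75779205e-03,
       -1.80302582e-04,  3.94900070e-06]), 'ee_pos': array([0.13741892, 0.50669754, 0.23131923]), 'eef_rot': array([2.56794746e-05, 1.32006158e-01, 9.91248896e-01, 1.26018452e-06]), 'wrist_force': array([ 0.59718984,  0.00483345, -0.32198732]), 'moment': array([0.00636055, 0.01302238, 0.01445094]), 'grasp_force': 0.0, 'finger_gap': 0.08533215472983881}
```

```bash
cat > fit.py <<'E'
from h import *
from scipy.optimize import least_squares
def tin(P,zt):
    # circle fit by top points and side points: minimise hinge in/out
    top=P[abs(P[:,2]-zt)<.006][:,:2]
    c,r=cv2.minEnclosingCircle((top*1000).astype(np.float32))
    return np.median(P[abs(P[:,2]-zt)<.006][:,2]),np.array(c),r,len(top)
if __name__=="__main__":
  for n in("scene","top"):
    d=np.load(n+"0.npy");P=cloud(n,d)
    for nm,c,zt in(("top",(.558,-.364),.12),("single",(.558,-.118),.06)):
        Q=P[np.hypot(P[:,0]-c[0],P[:,1]-c[1])<.04]
        print(n,nm,tin(Q,zt))
    Q=P[(P[:,0]>.44)&(P[:,0]<.66)&(P[:,1]>.0)&(P[:,1]<.34)]
    b=P[(abs(P[:,2])<.006)&(P[:,0]>.4)&(P[:,0]<.7)]; print("bench z",np.median(b[:,2]))
    s=Q[abs(Q[:,2]-.082)<.005]; s=s[s[:,1]>.2]
    print("stop top",len(s),cv2.minAreaRect((s[:,:2]*1000).astype(np.float32)))
    r=Q[(abs(Q[:,2]-.02)<.0025)]
    c=np.array([.573,.285]);a=np.array([-.27,-.96]);a/=np.linalg.norm(a)
    for _ in range(5):
        nrm=np.array([-a[1],a[0]]);u=(r[:,:2]-c)@a;v=(r[:,:2]-c)@nrm
        k=(u>.0)&(u<.195)&(abs(abs(v)-.035)<.009)
        A=np.c_[np.ones(k.sum()),u[k]];w=v[k]-np.sign(v[k])*.035
        p=np.linalg.lstsq(A,w,rcond=None)[0]
        c=c+nrm*p[0];a=a+nrm*p[1];a/=np.linalg.norm(a)
    print("rails",k.sum(),(v[k]>0).sum(),"axis",a,np.degrees(np.arctan2(a[1],a[0])),"pt",c,"resid",w.std(),"umax",np.percentile(u[abs(v)<.06],[1,99]),v[k][v[k]>0].mean(),v[k][v[k]<0].mean())
    us=(s[:,:2]-c)@a;vs=(s[:,:2]-c)@nrm;print("stop u",np.percentile(us,[2,98]),"v",np.percentile(vs,[2,98]))
E
python3 fit.py; python3 - <<'E'
import cv2
for n in("scene","top"):
    im=cv2.imread(f"pics/{n}0.png")[90:340,110:510];cv2.imwrite(f"pics/{n}c.png",cv2.resize(im,(800,500)))
E
```

```text
scene top (np.float64(0.12057082768629693), array([ 557.40386963, -364.4593811 ]), 29.919597625732422, 406)
scene single (np.float64(0.06067821305880222), array([ 557.79986572, -120.1696701 ]), 29.190793991088867, 390)
bench z 0.0007687941245897583
stop top 210 ((573.63916015625, 259.16180419921875), (89.67460632324219, 100.25971984863281), 8.58155632019043)
rails 464 240 axis [-0.21983175 -0.9755378 ] -102.69915084395444 pt [0.56833059 0.28629413] resid 0.002819782831325162 umax [0.00354565 0.23801386] 0.03490036124728751 -0.034893244193522535
stop u [-0.00770858  0.02632277] v [-0.04370244  0.04574525]
top top (np.float64(0.11942567131648486), array([ 557.84838867, -366.36483765]), 28.34944725036621, 427)
top single (np.float64(0.05927227963005868), array([ 557.14233398, -120.6516571 ]), 28.23009490966797, 373)
bench z -0.00045677573282534964
stop top 189 ((570.5678100585938, 257.15692138671875), (89.60094451904297, 101.59232330322266), 7.323623180389404)
rails 316 153 axis [-0.21346498 -0.97695072] -102.32548653633164 pt [0.56598041 0.28692627] resid 0.0026933432392302653 umax [0.00433912 0.23997029] 0.034897838587554644 -0.03490410615886972
stop u [-0.00660751  0.00617181] v [-0.04518263  0.04443992]
```

View pics/scene0.png

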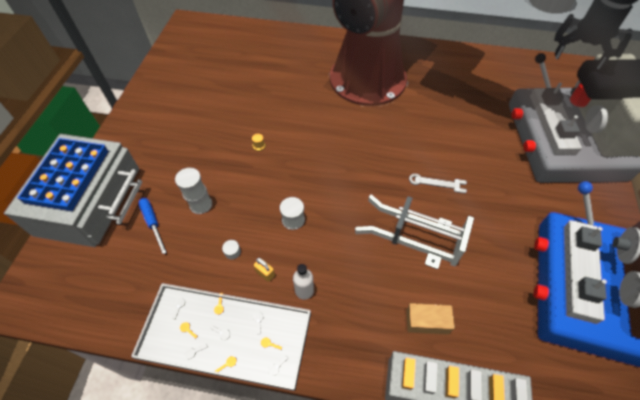

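View pics/top0.png

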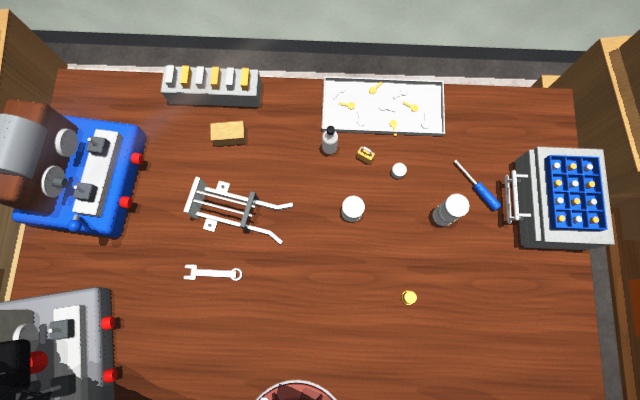

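The scene view shows the pile at about (190,190) as (col,row), the single tin at (292,212), and the lane at (365–470, 195–265), its mouth facing the tins. The top view agrees, with the pile at (450,212), the single tin at (352,209) and the lane at (185–290, 180–240). Next I'll refine the lane axis.

```bash
cat > lane.py <<'E'
from h import *
from scipy.optimize import minimize
from scipy.spatial import cKDTree
def seg(u0,u1,v0,v1,z): 
    g=np.mgrid[u0:u1+1e-4:.003,v0:v1+1e-4:.002].reshape(2,-1).T
    return np.c_[g,np.full(len(g),z)]
M=[seg(-.012,0,-.047,.047,.082),seg(.134,.146,-.046,.046,.08),seg(0,.155,-.015,-.009,.074),seg(0,.155,.009,.015,.074),
   seg(0,.2,.031,.039,.02),seg(0,.2,-.039,-.031,.02)]
for s in(1,-1):
    for k in np.linspace(0,1,14):
        M.append(np.array([[.2+.037*k,s*(.031+.017*k+w),.02] for w in(0,.004,.008)]))
M=np.vstack(M);out=[]
for n in("scene","top"):
    P=cloud(n,np.load(n+"0.npy"))
    P=P[(P[:,0]>.45)&(P[:,0]<.65)&(P[:,1]>.02)&(P[:,1]<.33)&(P[:,2]>.014)]
    T=cKDTree(P)
    def tf(p):
        a=np.radians(p[2]);ax=np.array([np.cos(a),np.sin(a)]);nr=np.array([-ax[1],ax[0]])
        return np.c_[p[:2]/1000+M[:,:1]*ax+M[:,1:2]*nr,M[:,2]+p[3]/1000]
    def cost(p):
        X=tf(p);Q=cKDTree(X).query(P)[0];D=T.query(X)[0]
        return (np.minimum(D,.012)**2).mean()*1e6+(np.minimum(Q,.012)**2).mean()*1e6
    b=min((minimize(cost,[567,282,a0,0],method="Nelder-Mead",options=dict(initial_simplex=np.array([[567,282,a0,0],[575,282,a0,0],[567,290,a0,0],[567,282,a0+4,0],[567,282,a0,3]]),maxiter=300)) for a0 in(-107,-102)),key=lambda r:r.fun)
    print(n,b.x.round(2),b.fun);out.append(b.x)
m=np.mean(out,0);print(m)
E
python3 lane.py
```

```text
scene [ 5.6795e+02  2.8294e+02 -1.0274e+02 -2.0000e-02] 26.0186096007613
top [ 564.9   281.72 -102.43   -0.65] 33.88197261280921
[ 5.66423424e+02  2.82328015e+02 -1.02582922e+02 -3.31232257e-01]
```

carry_out([
  {"grip": 1, "yaw": 7},
  {"grip": 1, "yaw": 14},
  {"grip": 1, "yaw": 21},
  {"grip": 1, "yaw": 28},
  {"grip": 1, "yaw": 35},
  {"grip": 1, "yaw": 42},
  {"grip": 1, "yaw": 49},
  {"grip": 1, "yaw": 56},
  {"grip": 1, "yaw": 63},
  {"grip": 1, "yaw": 70},
  {"grip": 1, "yaw": 77},
  {"grip": 1, "yaw": 84},
  {"grip": 1, "yaw": 87.3},
  {"grip": 1, "yaw": 87.3},
])

```text
invalid input at $.steps[0]: expected keys grip, x, y, z, yaw
```

carry_out([
  {"grip": 1, "x": -634, "y": -732, "z": 0, "yaw": 87.3},
  {"grip": 1, "x": -634, "y": -732, "z": 0, "yaw": 87.3},
  {"grip": 1, "x": -634, "y": -732, "z": 0, "yaw": 87.3},
  {"grip": 1, "x": -634, "y": -732, "z": 0, "yaw": 87.3},
  {"grip": 1, "x": -634, "y": -732, "z": 0, "yaw": 87.3},
  {"grip": 1, "x": -634, "y": -732, "z": 0, "yaw": 87.3},
  {"grip": 1, "x": -634, "y": -732, "z": 0, "yaw": 87.3},
  {"grip": 1, "x": -634, "y": -732, "z": 0, "yaw": 87.3},
  {"grip": 1, "x": -634, "y": -732, "z": 0, "yaw": 87.3},
  {"grip": 1, "x": -634, "y": -732, "z": 0, "yaw": 87.3},
  {"grip": 1, "x": -634, "y": -732, "z": 0, "yaw": 87.3},
  {"grip": 1, "x": -634, "y": -732, "z": 0, "yaw": 87.3},
  {"grip": 1, "x": -634, "y": -732, "z": 0, "yaw": 87.3},
  {"grip": 1, "x": -634, "y": -732, "z": 0, "yaw": 87.3},
  {"grip": 1, "x": -634, "y": -732, "z": 0, "yaw": 87.3},
  {"grip": 1, "x": -634, "y": -732, "z": 0, "yaw": 87.3},
  {"grip": 1, "x": -634, "y": -732, "z": 0, "yaw": 87.3},
  {"grip": 1, "x": -634, "y": -732, "z": 0, "yaw": 87.3},
  {"grip": 1, "x": -634, "y": -732, "z": 0, "yaw": 87.3},
  {"grip": 1, "x": -634, "y": -732, "z": 0, "yaw": 87.3},
])

```text
clock: 3.17
ee_pos: [0.4996, -0.2462, 0.2312]
eef_rot: [0.0, 0.78, 0.626, 0.0]
wrist_force: [0.7, 0.4, -0.7]
finger_gap: 0.0855
grasp_force: 0.0
```

```bash
cat > go.py <<'E'
import sys
from h import *
# usage: go.py x y z heading -> shift in tool axes (mm), yaw (deg), from measured pose
def st():
    o=get_obs();w,x,y,z=o["eef_rot"]
    X=np.array([1-2*(y*y+z*z),2*(x*y+w*z)]);h=np.degrees(np.arctan2(X[1],X[0]))
    return o,h
if __name__=="__main__":
    o,h=st();print("t",o["clock"],"p",o["ee_pos"].round(4),"hd",round(h,2),"F",o["wrist_force"].round(1),"gap",round(o["finger_gap"],4),"g",o["grasp_force"])
    x,y,z,hd=map(float,sys.argv[1:]);d=np.array([x,y,z])-o["ee_pos"];r=np.radians(h)
    X=np.array([np.cos(r),np.sin(r)]);Y=np.array([X[1],-X[0]])
    print("x %.1f y %.1f z %.1f yaw %.2f"%(d[:2]@X*1e3,d[:2]@Y*1e3,-d[2]*1e3,(h-hd+180)%360-180))
E
python3 go.py .5577 -.3655 .088 77.42
```

```text
t 3.1667 p [ 0.4996 -0.2462  0.2312] hd 77.5 F [ 0.7  0.4 -0.7] gap 0.0855 g 0.0
x -103.9 y 82.6 z 143.2 yaw 0.08
```

carry_out([
  {"grip": 1, "x": -104, "y": 82.6, "z": 0, "yaw": 0},
  {"grip": 1, "x": -104, "y": 82.6, "z": 0, "yaw": 0},
  {"grip": 1, "x": -104, "y": 82.6, "z": 0, "yaw": 0},
  {"grip": 1, "x": -104, "y": 82.6, "z": 0, "yaw": 0},
  {"grip": 1, "x": -104, "y": 82.6, "z": 0, "yaw": 0},
  {"grip": 1, "x": -104, "y": 82.6, "z": 40, "yaw": 0},
  {"grip": 1, "x": -104, "y": 82.6, "z": 70, "yaw": 0},
  {"grip": 1, "x": -104, "y": 82.6, "z": 95, "yaw": 0},
  {"grip": 1, "x": -104, "y": 82.6, "z": 120, "yaw": 0},
  {"grip": 1, "x": -104, "y": 82.6, "z": 143, "yaw": 0},
  {"grip": 1, "x": -104, "y": 82.6, "z": 143, "yaw": 0},
  {"grip": 1, "x": -104, "y": 82.6, "z": 143, "yaw": 0},
])

```text
clock: 4.17
ee_pos: [0.5565, -0.3618, 0.0882]
eef_rot: [-0.001, 0.779, 0.626, -0.0]
wrist_force: [-0.4, 0.4, 0.2]
finger_gap: 0.0855
grasp_force: 0.0
```

carry_out([
  {"grip": -0.3, "x": 0, "y": 0, "z": 0, "yaw": 0},
  {"grip": -0.3, "x": 0, "y": 0, "z": 0, "yaw": 0},
  {"grip": -0.3, "x": 0, "y": 0, "z": 0, "yaw": 0},
  {"grip": -0.3, "x": 0, "y": 0, "z": 0, "yaw": 0},
  {"grip": -0.3, "x": 0, "y": 0, "z": 0, "yaw": 0},
  {"grip": -0.3, "x": 0, "y": 0, "z": 0, "yaw": 0},
  {"grip": -0.3, "x": 0, "y": 0, "z": 0, "yaw": 0},
  {"grip": -0.3, "x": 0, "y": 0, "z": 0, "yaw": 0},
], squeeze=30)

```text
clock: 4.83
ee_pos: [0.5583, -0.364, 0.0905]
eef_rot: [0.001, 0.78, 0.626, 0.0]
wrist_force: [0.0, 2.1, 5.6]
finger_gap: 0.0549
grasp_force: 30.9
```

carry_out([
  {"grip": -0.3, "x": 0, "y": 0, "z": -10, "yaw": 0},
  {"grip": -0.3, "x": 0, "y": 0, "z": -25, "yaw": 0},
  {"grip": -0.3, "x": 0, "y": 0, "z": -45, "yaw": 0},
  {"grip": -0.3, "x": 0, "y": 0, "z": -65, "yaw": 0},
  {"grip": -0.3, "x": 0, "y": 0, "z": -85, "yaw": 0},
  {"grip": -0.3, "x": 0, "y": 0, "z": -90, "yaw": 0},
  {"grip": -0.3, "x": 0, "y": 0, "z": -90, "yaw": 0},
])

```text
clock: 5.42
ee_pos: [0.5582, -0.3642, 0.1808]
eef_rot: [0.002, 0.78, 0.626, 0.0]
wrist_force: [-0.0, -0.7, -1.8]
finger_gap: 0.0554
grasp_force: 32.5
```

```bash
python3 - <<'E'
from h import *
from go import st
o,h=st();print(o["clock"],o["ee_pos"].round(4),h,o["finger_gap"],o["wrist_force"].round(1))
for n in("scene","top"):
    im,d=capture(n);cv2.imwrite(f"pics/{n}1.png",im);np.save(n+"1.npy",d)
    for th in("tin_top","tin_low"):
        for q in masks_of(n,th)[:2]:
            P=cloud(n,d,q["pixels"]);print(n,th,round(q["confidence"],2),np.percentile(P,3,axis=0).round(4),np.percentile(P,97,axis=0).round(4))
E
python3 go.py .5192 .0698 .1785 77.42
```

```text
5.4167 [ 0.5582 -0.3642  0.1808] 77.52445598046138 0.055421993436573364 [-0.  -0.7 -1.8]
scene tin_top 0.9 [ 0.5337 -0.377   0.1525] [ 0.5848 -0.3388  0.2129]
scene tin_top 0.56 [ 0.5854 -0.5022  0.0011] [ 0.6738 -0.4279  0.028 ]
scene tin_low 0.68 [ 0.5343 -0.3865  0.004 ] [ 0.5839 -0.338   0.0631]
t 5.7167 p [ 0.5567 -0.363   0.177 ] hd 77.53 F [-0.7  0.4 -1.9] gap 0.055 g 32.50459313392639
x 414.5 y -130.1 z -1.5 yaw 0.11
```

carry_out([
  {"grip": -0.3, "x": 35, "y": -10, "z": 0, "yaw": 0},
  {"grip": -0.3, "x": 70, "y": -22, "z": 0, "yaw": 0},
  {"grip": -0.3, "x": 105, "y": -33, "z": 0, "yaw": 0},
  {"grip": -0.3, "x": 140, "y": -44, "z": 0, "yaw": 0},
  {"grip": -0.3, "x": 175, "y": -55, "z": 0, "yaw": 0},
  {"grip": -0.3, "x": 210, "y": -66, "z": 0, "yaw": 0},
  {"grip": -0.3, "x": 245, "y": -77, "z": 0, "yaw": 0},
  {"grip": -0.3, "x": 280, "y": -88, "z": 0, "yaw": 0},
  {"grip": -0.3, "x": 315, "y": -99, "z": 0, "yaw": 0},
  {"grip": -0.3, "x": 350, "y": -110, "z": 0, "yaw": 0},
  {"grip": -0.3, "x": 385, "y": -121, "z": 0, "yaw": 0},
  {"grip": -0.3, "x": 405, "y": -127, "z": 0, "yaw": 0},
  {"grip": -0.3, "x": 414, "y": -130, "z": 0, "yaw": 0},
  {"grip": -0.3, "x": 414, "y": -130, "z": 0, "yaw": 0},
  {"grip": -0.3, "x": 414, "y": -130, "z": 0, "yaw": 0},
  {"grip": -0.3, "x": 414, "y": -130, "z": 0, "yaw": 0},
])

```text
clock: 7.05
ee_pos: [0.5199, 0.0678, 0.1781]
eef_rot: [0.0, 0.78, 0.626, -0.0]
wrist_force: [0.0, -0.2, -2.4]
finger_gap: 0.0553
grasp_force: 32.8
```

```bash
python3 - <<'E'
from h import *
import fit
for n in("scene","top"):
    im,d=capture(n);cv2.imwrite(f"pics/{n}2.png",cv2.resize(im[130:310,240:480] if n=="scene" else im[130:300,160:380],None,fx=3,fy=3))
    for th in("tin_top",):
        for q in masks_of(n,th)[:2]:
            P=cloud(n,d,q["pixels"]);print(n,th,round(q["confidence"],2),np.percentile(P,3,axis=0).round(4),np.percentile(P,97,axis=0).round(4))
E
python3 go.py .5200 .0738 .029 77.42
```

```text
scene tin_top 0.6 [4.022e-01 4.140e-02 2.000e-04] [0.5553 0.0991 0.2113]
top tin_top 0.44 [ 0.4918  0.0374 -0.0007] [0.5478 0.0638 0.2516]
t 7.25 p [0.5199 0.0679 0.1782] hd 77.44 F [-0.5 -0.7 -1.1] gap 0.055 g 32.78752326965332
x 5.8 y -1.2 z 149.2 yaw 0.02
```

View pics/scene2.png

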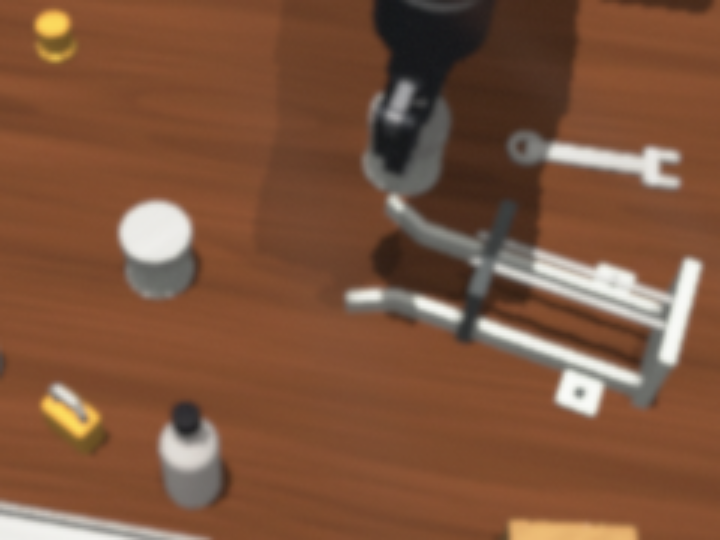

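The scene crop shows the tin held upright at (405,140) above the mouth, with the flare ends at (395,205) and (350,298). Next I lower it.

carry_out([
  {"grip": -0.3, "x": 6, "y": -1, "z": 35, "yaw": 0},
  {"grip": -0.3, "x": 6, "y": -1, "z": 70, "yaw": 0},
  {"grip": -0.3, "x": 6, "y": -1, "z": 100, "yaw": 0},
  {"grip": -0.3, "x": 6, "y": -1, "z": 120, "yaw": 0},
  {"grip": -0.3, "x": 6, "y": -1, "z": 132, "yaw": 0},
  {"grip": -0.3, "x": 6, "y": -1, "z": 140, "yaw": 0},
  {"grip": -0.3, "x": 6, "y": -1, "z": 144, "yaw": 0},
  {"grip": -0.3, "x": 6, "y": -1, "z": 147, "yaw": 0},
  {"grip": -0.3, "x": 6, "y": -1, "z": 149, "yaw": 0},
  {"grip": -0.3, "x": 6, "y": -1, "z": 149, "yaw": 0},
  {"grip": -0.3, "x": 6, "y": -1, "z": 149, "yaw": 0},
])

```text
clock: 8.17
ee_pos: [0.5207, 0.0748, 0.0305]
eef_rot: [0.001, 0.78, 0.626, 0.001]
wrist_force: [-2.1, -0.5, 6.6]
finger_gap: 0.0549
grasp_force: 33.3
```

carry_out([
  {"grip": 1, "x": 6, "y": 0, "z": 0, "yaw": 0},
  {"grip": 1, "x": 0, "y": 0, "z": 0, "yaw": 0},
  {"grip": 1, "x": 0, "y": 0, "z": 0, "yaw": 0},
  {"grip": 1, "x": 0, "y": 0, "z": 0, "yaw": 0},
  {"grip": 1, "x": 0, "y": 0, "z": 0, "yaw": 0},
  {"grip": 1, "x": 0, "y": 0, "z": 0, "yaw": 0},
  {"grip": 1, "x": -20, "y": 0, "z": 0, "yaw": 0},
  {"grip": 1, "x": -40, "y": 0, "z": 0, "yaw": 0},
  {"grip": 1, "x": -60, "y": 0, "z": 0, "yaw": 0},
  {"grip": -1, "x": -68, "y": 0, "z": 0, "yaw": 0},
  {"grip": -1, "x": -68, "y": 0, "z": 0, "yaw": 0},
  {"grip": -1, "x": -68, "y": 0, "z": 0, "yaw": 0},
  {"grip": -1, "x": -68, "y": 0, "z": 0, "yaw": 0},
  {"grip": -1, "x": -68, "y": 0, "z": 0, "yaw": 0},
  {"grip": -1, "x": -68, "y": 0, "z": 0, "yaw": 0},
  {"grip": -1, "x": -68, "y": 0, "z": 0, "yaw": 0},
  {"grip": -1, "x": -68, "y": 0, "z": 0, "yaw": 0},
  {"grip": -1, "x": -68, "y": 0, "z": 0, "yaw": 0},
])

```text
clock: 9.67
ee_pos: [0.5054, 0.0088, 0.0293]
eef_rot: [-0.0, 0.78, 0.626, -0.0]
wrist_force: [-0.2, 0.2, -0.4]
finger_gap: 0.0
grasp_force: 0.0
```

```bash
cat > look.py <<'E'
from h import *
import sys
O=np.array([.5664,.2823]);a=np.radians(-102.58);A=np.array([np.cos(a),np.sin(a)]);N=np.array([-A[1],A[0]])
for n in("scene","top"):
    im,d=capture(n);cv2.imwrite(f"pics/{n}{sys.argv[1]}.png",cv2.resize(im[130:310,180:480] if n=="scene" else im[120:310,160:480],None,fx=2.5,fy=2.5))
    P=cloud(n,d)
    for th in sys.argv[2:]:
        for q in masks_of(n,th)[:3]:
            Q=cloud(n,d,q["pixels"]);
            if len(Q)<60: continue
            z=np.percentile(Q[:,2],95)
            T=Q[abs(Q[:,2]-.06)<.007]
            if len(T)<60: print(n,th,"zhi",z);continue
            c,r=cv2.minEnclosingCircle((T[:,:2]*1000).astype(np.float32));c=np.array(c)/1e3
            print(n,th,round(q["confidence"],2),"zhi",z.round(3),"c",c.round(4),"r",round(r,1),"u",((c-O)@A).round(4),"v",((c-O)@N).round(4))
E
python3 look.py 3 tin_top; python3 go.py .5304 .1203 .029 77.42
```

```text
scene tin_top 0.84 zhi 0.063 c [0.5201 0.0727] r 29.8 u 0.2146 v 0.0005
top tin_top zhi 0.036355795565297874
t 9.8667 p [0.5054 0.0086 0.0293] hd 77.53 F [-0.4  0.  -0.5] gap -0.0003 g 0.0
x 114.5 y 0.3 z 0.3 yaw 0.11
```

View pics/scene3.png

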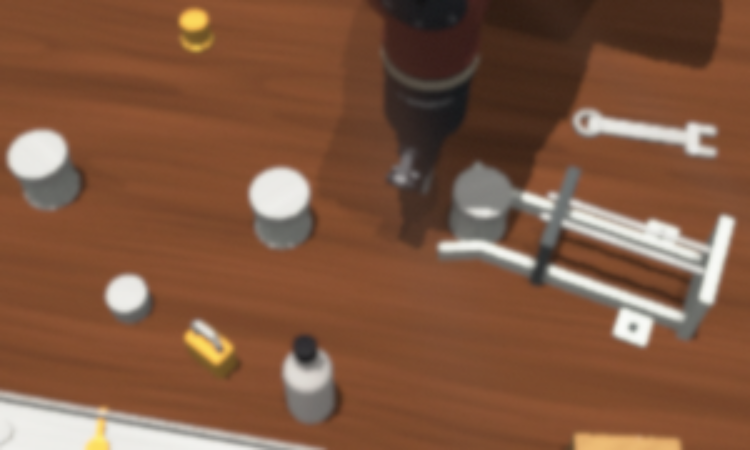

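The tin stands in the flare at (480,205) in the crop, u≈215 mm and centred, with the shut fingers behind it at (415,220). I push it in.

carry_out([
  {"grip": -1, "x": 15, "y": 0, "z": 0, "yaw": 0},
  {"grip": -1, "x": 24, "y": 0, "z": 0, "yaw": 0},
  {"grip": -1, "x": 30, "y": 0, "z": 0, "yaw": 0},
  {"grip": -1, "x": 36, "y": 0, "z": 0, "yaw": 0},
  {"grip": -1, "x": 42, "y": 0, "z": 0, "yaw": 0},
  {"grip": -1, "x": 48, "y": 0, "z": 0, "yaw": 0},
  {"grip": -1, "x": 54, "y": 0, "z": 0, "yaw": 0},
  {"grip": -1, "x": 60, "y": 0, "z": 0, "yaw": 0},
  {"grip": -1, "x": 66, "y": 0, "z": 0, "yaw": 0},
  {"grip": -1, "x": 72, "y": 0, "z": 0, "yaw": 0},
  {"grip": -1, "x": 78, "y": 0, "z": 0, "yaw": 0},
  {"grip": -1, "x": 84, "y": 0, "z": 0, "yaw": 0},
  {"grip": -1, "x": 88, "y": 0, "z": 0, "yaw": 0},
  {"grip": -1, "x": 91, "y": 0, "z": 0, "yaw": 0},
  {"grip": -1, "x": 91, "y": 0, "z": 0, "yaw": 0},
])

```text
clock: 11.12
ee_pos: [0.5252, 0.0981, 0.0293]
eef_rot: [-0.0, 0.78, 0.626, 0.0]
wrist_force: [-0.3, -0.2, -0.5]
finger_gap: 0.0002
grasp_force: 0.0
```

carry_out([
  {"grip": -1, "x": -30, "y": 0, "z": 0, "yaw": 0},
  {"grip": -1, "x": -60, "y": 0, "z": -40, "yaw": 0},
  {"grip": -1, "x": -90, "y": 0, "z": -80, "yaw": 0},
  {"grip": 1, "x": -120, "y": 0, "z": -110, "yaw": 0},
  {"grip": 1, "x": -150, "y": 0, "z": -110, "yaw": 0},
  {"grip": 1, "x": -150, "y": 0, "z": -110, "yaw": 0},
  {"grip": 1, "x": -150, "y": 0, "z": -110, "yaw": 0},
])

```text
clock: 11.7
ee_pos: [0.493, -0.051, 0.1403]
eef_rot: [0.001, 0.781, 0.625, 0.001]
wrist_force: [-0.4, 0.4, -0.8]
finger_gap: 0.0486
grasp_force: 0.0
```

```bash
python3 look.py 4 tin_top tin_single; python3 go.py .5575 -.1200 .14 77.42
```

```text
scene tin_top 0.98 zhi 0.063 c [0.5351 0.1359] r 28.9 u 0.1497 v 0.0013
scene tin_single 0.84 zhi 0.063 c [ 0.5585 -0.1194] r 28.4 u 0.3938 v 0.0798
t 12.0 p [ 0.4924 -0.0479  0.1386] hd 77.62 F [-0.8  1.1  0.1] gap 0.0855 g 0.0
x -56.5 y 79.1 z -1.4 yaw 0.20
```

carry_out([
  {"grip": 1, "x": -28, "y": 40, "z": 0, "yaw": 0},
  {"grip": 1, "x": -56, "y": 79, "z": 0, "yaw": 0},
  {"grip": 1, "x": -56, "y": 79, "z": 0, "yaw": 0},
  {"grip": 1, "x": -56, "y": 79, "z": 0, "yaw": 0},
  {"grip": 1, "x": -56, "y": 79, "z": 30, "yaw": 0},
  {"grip": 1, "x": -56, "y": 79, "z": 60, "yaw": 0},
  {"grip": 1, "x": -56, "y": 79, "z": 85, "yaw": 0},
  {"grip": 1, "x": -56, "y": 79, "z": 105, "yaw": 0},
  {"grip": 1, "x": -56, "y": 79, "z": 110, "yaw": 0},
  {"grip": 1, "x": -56, "y": 79, "z": 110, "yaw": 0},
  {"grip": 1, "x": -56, "y": 79, "z": 110, "yaw": 0},
])

```text
clock: 12.92
ee_pos: [0.5579, -0.1202, 0.0298]
eef_rot: [-0.0, 0.779, 0.626, -0.0]
wrist_force: [-0.1, -0.7, -0.2]
finger_gap: 0.0857
grasp_force: 0.0
```

```bash
python3 go.py .5579 -.1202 .029 77.42
```

```text
t 12.9167 p [ 0.5579 -0.1202  0.0298] hd 77.58 F [-0.1 -0.7 -0.2] gap 0.0857 g 0.0
x -0.0 y 0.0 z 0.8 yaw 0.16
```

carry_out([
  {"grip": -0.3, "x": 0, "y": 0, "z": 0, "yaw": 0},
  {"grip": -0.3, "x": 0, "y": 0, "z": 0, "yaw": 0},
  {"grip": -0.3, "x": 0, "y": 0, "z": 0, "yaw": 0},
  {"grip": -0.3, "x": 0, "y": 0, "z": 0, "yaw": 0},
  {"grip": -0.3, "x": 0, "y": 0, "z": 0, "yaw": 0},
  {"grip": -0.3, "x": 0, "y": 0, "z": 0, "yaw": 0},
  {"grip": -0.3, "x": 0, "y": 0, "z": 0, "yaw": 0},
  {"grip": -0.3, "x": 0, "y": 0, "z": 1, "yaw": 0},
], squeeze=20)

```text
clock: 13.58
ee_pos: [0.5585, -0.121, 0.0305]
eef_rot: [0.001, 0.78, 0.626, 0.001]
wrist_force: [-6.2, 2.9, 20.2]
finger_gap: 0.0556
grasp_force: 21.4
```

carry_out([
  {"grip": -0.3, "x": 7, "y": -6, "z": 0.5, "yaw": 0},
  {"grip": -0.3, "x": 19, "y": -16, "z": 0.5, "yaw": 0},
  {"grip": -0.3, "x": 31, "y": -26, "z": 0.5, "yaw": 0},
  {"grip": -0.3, "x": 43, "y": -36, "z": 0.5, "yaw": 0},
  {"grip": -0.3, "x": 55, "y": -46, "z": 0.5, "yaw": 0},
  {"grip": -0.3, "x": 67, "y": -56, "z": 0.5, "yaw": 0},
  {"grip": -0.3, "x": 79, "y": -66, "z": 0.5, "yaw": 0},
  {"grip": -0.3, "x": 89, "y": -74, "z": 0.5, "yaw": 0},
  {"grip": -0.3, "x": 95, "y": -79, "z": 0.5, "yaw": 0},
  {"grip": -0.3, "x": 95, "y": -79, "z": 0.5, "yaw": 0},
  {"grip": -0.3, "x": 95, "y": -79, "z": 0.5, "yaw": 0},
])

```text
clock: 14.5
ee_pos: [0.5041, -0.0111, 0.0304]
eef_rot: [0.002, 0.78, 0.626, 0.002]
wrist_force: [1.2, 1.5, 18.7]
finger_gap: 0.0557
grasp_force: 22.2
```

```bash
python3 go.py .5198 .0734 .029 77.42; python3 look.py 5 tin_single
```

```text
t 14.5 p [ 0.5041 -0.0111  0.0304] hd 77.56 F [ 1.2  1.5 18.7] gap 0.0557 g 22.184995114803314
x 85.8 y -2.9 z 1.4 yaw 0.14
scene tin_single 0.5 zhi 0.063 c [0.5056 0.0026] r 28.7 u 0.2863 v 0.0015
```

carry_out([
  {"grip": -0.3, "x": 8, "y": -2, "z": 0, "yaw": 0},
  {"grip": -0.3, "x": 18, "y": -2, "z": 0, "yaw": 0},
  {"grip": -0.3, "x": 28, "y": -2, "z": 0, "yaw": 0},
  {"grip": -0.3, "x": 38, "y": -2, "z": 0, "yaw": 0},
  {"grip": -0.3, "x": 48, "y": -2, "z": 0, "yaw": 0},
  {"grip": -0.3, "x": 58, "y": -2, "z": 0, "yaw": 0},
  {"grip": -0.3, "x": 66, "y": -2, "z": 0, "yaw": 0},
  {"grip": -0.3, "x": 72, "y": -2, "z": 0, "yaw": 0},
  {"grip": -0.3, "x": 72, "y": -2, "z": 0, "yaw": 0},
  {"grip": -0.3, "x": 72, "y": -2, "z": 0, "yaw": 0},
])

```text
clock: 15.53
ee_pos: [0.5176, 0.059, 0.0304]
eef_rot: [0.003, 0.78, 0.626, 0.002]
wrist_force: [1.5, -3.7, 17.1]
finger_gap: 0.0551
grasp_force: 22.2
```

carry_out([
  {"grip": 1, "x": 0, "y": 0, "z": 0, "yaw": 0},
  {"grip": 1, "x": 0, "y": 0, "z": 0, "yaw": 0},
  {"grip": 1, "x": 0, "y": 0, "z": 0, "yaw": 0},
  {"grip": 1, "x": 0, "y": 0, "z": 0, "yaw": 0},
  {"grip": 1, "x": 0, "y": 0, "z": 0, "yaw": 0},
  {"grip": 1, "x": 0, "y": 0, "z": 0, "yaw": 0},
  {"grip": 1, "x": -20, "y": 0, "z": 0, "yaw": 0},
  {"grip": 1, "x": -40, "y": 0, "z": 0, "yaw": 0},
  {"grip": 1, "x": -60, "y": 0, "z": 0, "yaw": 0},
  {"grip": -1, "x": -68, "y": 0, "z": 0, "yaw": 0},
  {"grip": -1, "x": -68, "y": 0, "z": 0, "yaw": 0},
  {"grip": -1, "x": -68, "y": 0, "z": 0, "yaw": 0},
  {"grip": -1, "x": -68, "y": 0, "z": 0, "yaw": 0},
  {"grip": -1, "x": -68, "y": 0, "z": 0, "yaw": 0},
  {"grip": -1, "x": -68, "y": 0, "z": 0, "yaw": 0},
  {"grip": -1, "x": -68, "y": 0, "z": 0, "yaw": 0},
  {"grip": -1, "x": -68, "y": 0, "z": 0, "yaw": 0},
  {"grip": -1, "x": -68, "y": 0, "z": 0, "yaw": 0},
])

```text
clock: 17.03
ee_pos: [0.5, -0.0064, 0.0278]
eef_rot: [-0.0, 0.78, 0.626, -0.0]
wrist_force: [0.9, -0.1, 0.3]
finger_gap: 0.0001
grasp_force: 0.0
```

```bash
python3 go.py .5295 .1165 .029 77.42; python3 look.py 6 tin_single tin_top
```

```text
t 17.0333 p [ 0.5    -0.0064  0.0278] hd 77.55 F [ 0.9 -0.1  0.3] gap 0.0001 g 0.0
x 126.4 y 2.3 z -1.2 yaw 0.13
scene tin_single 0.77 zhi 0.063 c [0.5197 0.0602] r 29.1 u 0.2269 v 0.0028
scene tin_top 0.93 zhi 0.064 c [0.5345 0.1364] r 29.9 u 0.1493 v 0.0006
top tin_single zhi 0.06514792564247002
```

View pics/scene6.png

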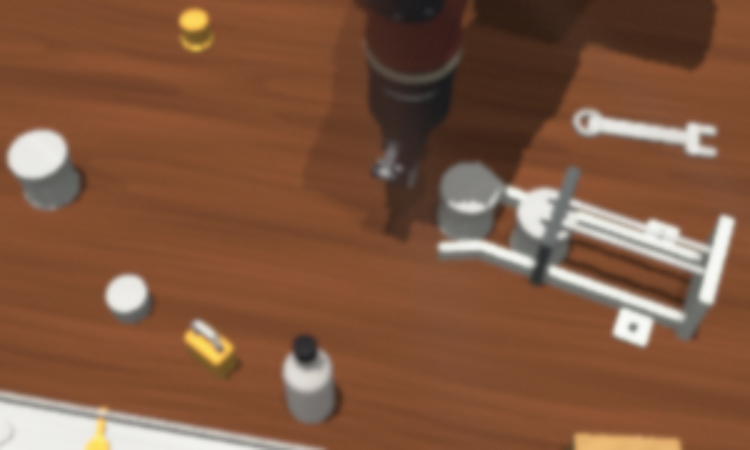

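The second tin stands in the mouth at (470,200) and the first is under the portal at (543,220). I push the second in.

carry_out([
  {"grip": -1, "x": 15, "y": 2, "z": 0, "yaw": 0},
  {"grip": -1, "x": 26, "y": 2, "z": 0, "yaw": 0},
  {"grip": -1, "x": 32, "y": 2, "z": 0, "yaw": 0},
  {"grip": -1, "x": 38, "y": 2, "z": 0, "yaw": 0},
  {"grip": -1, "x": 44, "y": 2, "z": 0, "yaw": 0},
  {"grip": -1, "x": 50, "y": 2, "z": 0, "yaw": 0},
  {"grip": -1, "x": 56, "y": 2, "z": 0, "yaw": 0},
  {"grip": -1, "x": 62, "y": 2, "z": 0, "yaw": 0},
  {"grip": -1, "x": 68, "y": 2, "z": 0, "yaw": 0},
  {"grip": -1, "x": 74, "y": 2, "z": 0, "yaw": 0},
  {"grip": -1, "x": 80, "y": 2, "z": 0, "yaw": 0},
  {"grip": -1, "x": 86, "y": 2, "z": 0, "yaw": 0},
  {"grip": -1, "x": 92, "y": 2, "z": 0, "yaw": 0},
  {"grip": -1, "x": 98, "y": 2, "z": 0, "yaw": 0},
  {"grip": -1, "x": 103, "y": 2, "z": 0, "yaw": 0},
  {"grip": -1, "x": 107, "y": 2, "z": 0, "yaw": 0},
  {"grip": -1, "x": 107, "y": 2, "z": 0, "yaw": 0},
])

```text
clock: 18.75
ee_pos: [0.5252, 0.0985, 0.0277]
eef_rot: [-0.0, 0.779, 0.626, 0.0]
wrist_force: [0.9, 0.8, -0.2]
finger_gap: 0.0002
grasp_force: 0.0
```

carry_out([
  {"grip": -1, "x": -30, "y": 0, "z": 0, "yaw": 0},
  {"grip": -1, "x": -60, "y": 10, "z": -40, "yaw": 0},
  {"grip": -1, "x": -90, "y": 20, "z": -80, "yaw": 0},
  {"grip": 1, "x": -120, "y": 30, "z": -110, "yaw": 0},
  {"grip": 1, "x": -160, "y": 40, "z": -110, "yaw": 0},
  {"grip": 1, "x": -200, "y": 50, "z": -110, "yaw": 0},
  {"grip": 1, "x": -240, "y": 60, "z": -110, "yaw": 0},
  {"grip": 1, "x": -280, "y": 70, "z": -110, "yaw": 0},
  {"grip": 1, "x": -320, "y": 80, "z": -110, "yaw": 0},
  {"grip": 1, "x": -320, "y": 80, "z": -110, "yaw": 0},
  {"grip": 1, "x": -320, "y": 80, "z": -110, "yaw": 0},
])

```text
clock: 19.67
ee_pos: [0.5341, -0.2357, 0.1374]
eef_rot: [0.0, 0.781, 0.625, 0.0]
wrist_force: [-0.9, -0.3, -0.4]
finger_gap: 0.0852
grasp_force: 0.0
```

```bash
python3 look.py 7 tin_single tin_top tin_low; python3 go.py .5580 -.3650 .14 77.42
```

```text
scene tin_single 0.61 zhi 0.063 c [0.536  0.1361] r 28.7 u 0.1493 v 0.0022
scene tin_top 0.84 zhi 0.063 c [0.5476 0.1906] r 28.9 u 0.0936 v 0.0017
scene tin_top zhi 0.1312720947865463
scene tin_low 0.82 zhi 0.063 c [ 0.5575 -0.3636] r 28.6 u 0.6323 v 0.132
top tin_single 0.57 zhi 0.065 c [0.5336 0.1364] r 28.5 u 0.1496 v -0.0002
top tin_top 0.74 zhi 0.071 c [0.5454 0.1897] r 27.8 u 0.0949 v -0.0003
top tin_low zhi 0.026587637517491984
t 20.0667 p [ 0.5343 -0.2311  0.1379] hd 77.62 F [ 0.6 -0.2 -0.3] gap 0.0855 g 0.0
x -125.7 y 51.9 z -2.1 yaw 0.20
```

View pics/scene7.png

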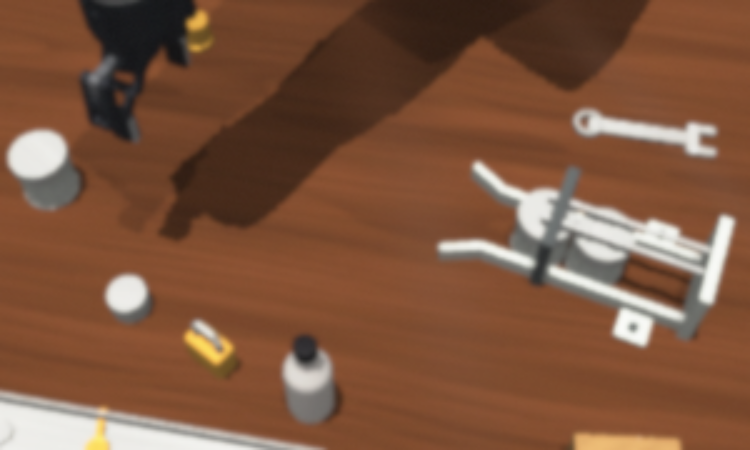

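The crop shows two tins in file at (543,220) and (600,245), and the low tin alone at (40,165).

carry_out([
  {"grip": 1, "x": -40, "y": 17, "z": 0, "yaw": 0},
  {"grip": 1, "x": -80, "y": 34, "z": 0, "yaw": 0},
  {"grip": 1, "x": -110, "y": 46, "z": 0, "yaw": 0},
  {"grip": 1, "x": -126, "y": 52, "z": 0, "yaw": 0},
  {"grip": 1, "x": -126, "y": 52, "z": 0, "yaw": 0},
  {"grip": 1, "x": -126, "y": 52, "z": 0, "yaw": 0},
  {"grip": 1, "x": -126, "y": 52, "z": 30, "yaw": 0},
  {"grip": 1, "x": -126, "y": 52, "z": 60, "yaw": 0},
  {"grip": 1, "x": -126, "y": 52, "z": 85, "yaw": 0},
  {"grip": 1, "x": -126, "y": 52, "z": 105, "yaw": 0},
  {"grip": 1, "x": -126, "y": 52, "z": 108, "yaw": 0},
  {"grip": 1, "x": -126, "y": 52, "z": 108, "yaw": 0},
  {"grip": 1, "x": -126, "y": 52, "z": 108, "yaw": 0},
])

```text
clock: 21.15
ee_pos: [0.5583, -0.366, 0.0311]
eef_rot: [0.001, 0.779, 0.627, 0.0]
wrist_force: [1.3, 0.4, 0.2]
finger_gap: 0.0853
grasp_force: 0.0
```

carry_out([
  {"grip": -0.3, "x": 0, "y": 0, "z": 0, "yaw": 0},
  {"grip": -0.3, "x": 0, "y": 0, "z": 0, "yaw": 0},
  {"grip": -0.3, "x": 0, "y": 0, "z": 0, "yaw": 0},
  {"grip": -0.3, "x": 0, "y": 0, "z": 0, "yaw": 0},
  {"grip": -0.3, "x": 0, "y": 0, "z": 0, "yaw": 0},
  {"grip": -0.3, "x": 0, "y": 0, "z": 0, "yaw": 0},
  {"grip": -0.3, "x": 0, "y": 0, "z": 0, "yaw": 0},
  {"grip": -0.3, "x": 0, "y": 0, "z": 1, "yaw": 0},
], squeeze=20)

```text
clock: 21.82
ee_pos: [0.5583, -0.367, 0.0313]
eef_rot: [0.001, 0.78, 0.626, 0.0]
wrist_force: [-6.1, 5.6, 24.1]
finger_gap: 0.0555
grasp_force: 21.6
```

```bash
python3 go.py .5027 -.0033 .029 77.42
```

```text
t 21.8167 p [ 0.5583 -0.367   0.0313] hd 77.53 F [-6.1  5.6 24.1] gap 0.0555 g 21.63232058286667
x 343.1 y -132.8 z 2.3 yaw 0.11
```

carry_out([
  {"grip": -0.3, "x": 6, "y": -2, "z": 0, "yaw": 0},
  {"grip": -0.3, "x": 18, "y": -7, "z": 0, "yaw": 0},
  {"grip": -0.3, "x": 36, "y": -14, "z": 0, "yaw": 0},
  {"grip": -0.3, "x": 55, "y": -21, "z": 0, "yaw": 0},
  {"grip": -0.3, "x": 74, "y": -28.5, "z": 0, "yaw": 0},
  {"grip": -0.3, "x": 93, "y": -36, "z": 0, "yaw": 0},
  {"grip": -0.3, "x": 112, "y": -43, "z": 0, "yaw": 0},
  {"grip": -0.3, "x": 131, "y": -50.5, "z": 0, "yaw": 0},
  {"grip": -0.3, "x": 150, "y": -58, "z": 0, "yaw": 0},
  {"grip": -0.3, "x": 169, "y": -65, "z": 0, "yaw": 0},
  {"grip": -0.3, "x": 188, "y": -72.5, "z": 0, "yaw": 0},
  {"grip": -0.3, "x": 207, "y": -80, "z": 0, "yaw": 0},
  {"grip": -0.3, "x": 226, "y": -87, "z": 0, "yaw": 0},
  {"grip": -0.3, "x": 245, "y": -94.5, "z": 0, "yaw": 0},
  {"grip": -0.3, "x": 264, "y": -102, "z": 0, "yaw": 0},
  {"grip": -0.3, "x": 283, "y": -109, "z": 0, "yaw": 0},
  {"grip": -0.3, "x": 302, "y": -116.5, "z": 0, "yaw": 0},
  {"grip": -0.3, "x": 321, "y": -124, "z": 0, "yaw": 0},
  {"grip": -0.3, "x": 335, "y": -130, "z": 0, "yaw": 0},
  {"grip": -0.3, "x": 340, "y": -132, "z": 0, "yaw": 0},
])

```text
clock: 23.48
ee_pos: [0.5052, -0.0062, 0.0314]
eef_rot: [0.003, 0.78, 0.626, 0.001]
wrist_force: [2.4, -8.2, 14.5]
finger_gap: 0.0551
grasp_force: 22.7
```

```bash
python3 go.py .5178 .0644 .029 77.42;python3 look.py 8 tin_low
```

```text
t 23.4833 p [ 0.5052 -0.0062  0.0314] hd 77.56 F [ 2.4 -8.2 14.5] gap 0.0551 g 22.724472284317017
x 71.7 y -2.9 z 2.4 yaw 0.14
scene tin_low 0.81 zhi 0.063 c [0.509  0.0041] r 25.2 u 0.284 v 0.0046
scene tin_low zhi 0.13133310547262578
```

carry_out([
  {"grip": -0.3, "x": 6, "y": -3, "z": 0, "yaw": 0},
  {"grip": -0.3, "x": 16, "y": -3, "z": 0, "yaw": 0},
  {"grip": -0.3, "x": 26, "y": -3, "z": 0, "yaw": 0},
  {"grip": -0.3, "x": 36, "y": -3, "z": 0, "yaw": 0},
  {"grip": -0.3, "x": 46, "y": -3, "z": 0, "yaw": 0},
  {"grip": -0.3, "x": 56, "y": -3, "z": 0, "yaw": 0},
  {"grip": -0.3, "x": 62, "y": -3, "z": 0, "yaw": 0},
  {"grip": -0.3, "x": 66, "y": -3, "z": 0, "yaw": 0},
  {"grip": -0.3, "x": 66, "y": -3, "z": 0, "yaw": 0},
  {"grip": -0.3, "x": 66, "y": -3, "z": 0, "yaw": 0},
])

```text
clock: 24.52
ee_pos: [0.5162, 0.0581, 0.0312]
eef_rot: [0.003, 0.78, 0.626, 0.001]
wrist_force: [0.4, -3.7, 16.6]
finger_gap: 0.0555
grasp_force: 23.0
```

carry_out([
  {"grip": 1, "x": 0, "y": 0, "z": 0, "yaw": 0},
  {"grip": 1, "x": 0, "y": 0, "z": 0, "yaw": 0},
  {"grip": 1, "x": 0, "y": 0, "z": 0, "yaw": 0},
  {"grip": 1, "x": 0, "y": 0, "z": 0, "yaw": 0},
  {"grip": 1, "x": 0, "y": 0, "z": 0, "yaw": 0},
  {"grip": 1, "x": 0, "y": 0, "z": 0, "yaw": 0},
  {"grip": 1, "x": -20, "y": 0, "z": 0, "yaw": 0},
  {"grip": 1, "x": -40, "y": 0, "z": 0, "yaw": 0},
  {"grip": 1, "x": -60, "y": 0, "z": 0, "yaw": 0},
  {"grip": -1, "x": -68, "y": 0, "z": 0, "yaw": 0},
  {"grip": -1, "x": -68, "y": 0, "z": 0, "yaw": 0},
  {"grip": -1, "x": -68, "y": 0, "z": 0, "yaw": 0},
  {"grip": -1, "x": -68, "y": 0, "z": 0, "yaw": 0},
  {"grip": -1, "x": -68, "y": 0, "z": 0, "yaw": 0},
  {"grip": -1, "x": -68, "y": 0, "z": 0, "yaw": 0},
  {"grip": -1, "x": -68, "y": 0, "z": 0, "yaw": 0},
  {"grip": -1, "x": -68, "y": 0, "z": 0, "yaw": 0},
  {"grip": -1, "x": -68, "y": 0, "z": 0, "yaw": 0},
])

```text
clock: 26.02
ee_pos: [0.4988, -0.0072, 0.0288]
eef_rot: [-0.0, 0.78, 0.626, 0.0]
wrist_force: [-0.2, -0.6, 0.2]
finger_gap: -0.0
grasp_force: 0.0
```

```bash
python3 go.py .5275 .1077 .029 77.42; python3 look.py 9 tin_single tin_top tin_low
```

```text
t 26.0167 p [ 0.4988 -0.0072  0.0288] hd 77.55 F [-0.2 -0.6  0.2] gap -0.0 g 0.0
x 118.3 y 3.2 z -0.2 yaw 0.13
scene tin_single 0.87 zhi 0.063 c [0.5359 0.1364] r 28.1 u 0.1491 v 0.002
scene tin_single 0.66 zhi 0.083 c [0.5621 0.2157] r 85.5 u 0.0659 v 0.0103
scene tin_top zhi 0.047839051586499266
scene tin_top 0.66 zhi 0.073 c [0.5491 0.1915] r 28.5 u 0.0924 v 0.0029
scene tin_low 0.88 zhi 0.063 c [0.5172 0.059 ] r 29.4 u 0.2287 v 0.0007
top tin_top 0.77 zhi 0.074 c [0.5446 0.1906] r 26.8 u 0.0943 v -0.0013
```

View pics/scene9.png

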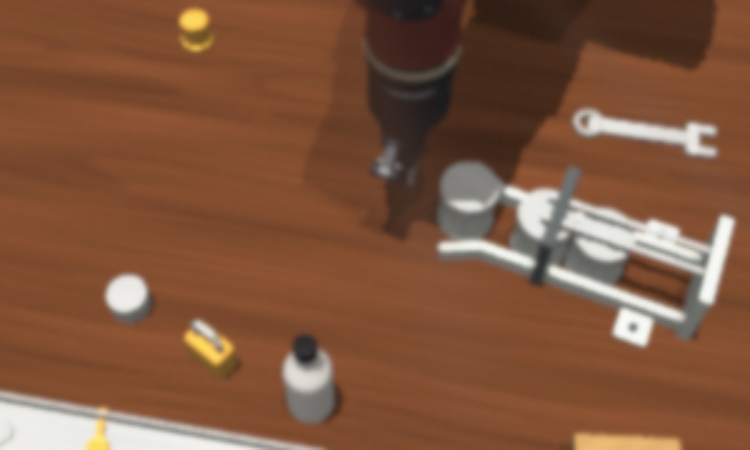

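All three are lined up, with the last in the mouth at (470,200). This is the final push, and I slow down near the end.

carry_out([
  {"grip": -1, "x": 15, "y": 3, "z": 0, "yaw": 0},
  {"grip": -1, "x": 25, "y": 3, "z": 0, "yaw": 0},
  {"grip": -1, "x": 31, "y": 3, "z": 0, "yaw": 0},
  {"grip": -1, "x": 37, "y": 3, "z": 0, "yaw": 0},
  {"grip": -1, "x": 43, "y": 3, "z": 0, "yaw": 0},
  {"grip": -1, "x": 49, "y": 3, "z": 0, "yaw": 0},
  {"grip": -1, "x": 55, "y": 3, "z": 0, "yaw": 0},
  {"grip": -1, "x": 61, "y": 3, "z": 0, "yaw": 0},
  {"grip": -1, "x": 67, "y": 3, "z": 0, "yaw": 0},
  {"grip": -1, "x": 73, "y": 3, "z": 0, "yaw": 0},
  {"grip": -1, "x": 79, "y": 3, "z": 0, "yaw": 0},
  {"grip": -1, "x": 85, "y": 3, "z": 0, "yaw": 0},
  {"grip": -1, "x": 91, "y": 3, "z": 0, "yaw": 0},
  {"grip": -1, "x": 97, "y": 3, "z": 0, "yaw": 0},
  {"grip": -1, "x": 102, "y": 3, "z": 0, "yaw": 0},
  {"grip": -1, "x": 106, "y": 3, "z": 0, "yaw": 0},
  {"grip": -1, "x": 109, "y": 3, "z": 0, "yaw": 0},
  {"grip": -1, "x": 111, "y": 3, "z": 0, "yaw": 0},
  {"grip": -1, "x": 112, "y": 3, "z": 0, "yaw": 0},
  {"grip": -1, "x": 112, "y": 3, "z": 0, "yaw": 0},
])

```text
clock: 28.08
ee_pos: [0.526, 0.1016, 0.0288]
eef_rot: [-0.0, 0.78, 0.626, 0.0]
wrist_force: [-1.0, -2.0, 1.3]
finger_gap: 0.0002
grasp_force: 0.9
```

carry_out([
  {"grip": -1, "x": 1, "y": 0, "z": 0, "yaw": 0},
  {"grip": -1, "x": 2, "y": 0, "z": 0, "yaw": 0},
  {"grip": -1, "x": 3, "y": 0, "z": 0, "yaw": 0},
  {"grip": -1, "x": 3, "y": 0, "z": 0, "yaw": 0},
])

```text
clock: 28.42
ee_pos: [0.5266, 0.1043, 0.0288]
eef_rot: [-0.0, 0.78, 0.626, 0.0]
wrist_force: [-1.2, -2.8, 1.7]
finger_gap: 0.0001
grasp_force: 1.7
```

```bash
python3 look.py 10 tin_single tin_top tin_low;  python3 go.py .5274 .1076 .029 77.42
```

```text
scene tin_single 0.75 zhi 0.071 c [0.5504 0.1955] r 28.9 u 0.0882 v 0.0033
scene tin_single zhi 0.13108385294125757
scene tin_single 0.22 zhi 0.075 c [0.5466 0.1387] r 36.2 u 0.1445 v 0.012
scene tin_top 0.77 zhi 0.063 c [0.5613 0.2515] r 28.7 u 0.0312 v 0.0018
scene tin_low 0.9 zhi 0.064 c [0.5373 0.1425] r 27.7 u 0.1428 v 0.002
top tin_top zhi 0.03062523942493507
top tin_low zhi 0.02202427293304437
t 28.8167 p [0.5266 0.1043 0.0288] hd 77.53 F [ 0.3 -2.9  1.2] gap 0.0003 g 1.3486192747950554
x 3.4 y 0.1 z -0.2 yaw 0.11
```

carry_out([
  {"grip": -1, "x": 1, "y": 0, "z": 0, "yaw": 0},
  {"grip": -1, "x": 2, "y": 0, "z": 0, "yaw": 0},
  {"grip": -1, "x": 2, "y": 0, "z": 0, "yaw": 0},
])

```text
clock: 29.07
ee_pos: [0.527, 0.1063, 0.0288]
eef_rot: [0.0, 0.78, 0.626, -0.0]
wrist_force: [-0.3, -3.2, 1.9]
finger_gap: -0.0
grasp_force: 1.7
```

carry_out([
  {"grip": -1, "x": 0.5, "y": 0, "z": 0, "yaw": 0},
  {"grip": -1, "x": 1, "y": 0, "z": 0, "yaw": 0},
  {"grip": -1, "x": 1, "y": 0, "z": 0, "yaw": 0},
])

```text
clock: 29.32
ee_pos: [0.5272, 0.1072, 0.0288]
eef_rot: [-0.0, 0.78, 0.626, -0.0]
wrist_force: [-1.0, -3.6, 2.0]
finger_gap: -0.0001
grasp_force: 1.8
```

carry_out([
  {"grip": -1, "x": 0.5, "y": 0, "z": 0, "yaw": 0},
  {"grip": -1, "x": 1, "y": 0, "z": 0, "yaw": 0},
  {"grip": -1, "x": 1, "y": 0, "z": 0, "yaw": 0},
])

```text
clock: 29.57
ee_pos: [0.5274, 0.1079, 0.0288]
eef_rot: [0.0, 0.78, 0.626, -0.0]
wrist_force: [-1.1, -4.7, 2.4]
finger_gap: 0.0002
grasp_force: 2.7
```

carry_out([
  {"grip": -1, "x": 0.5, "y": 0, "z": 0, "yaw": 0},
  {"grip": -1, "x": 1, "y": 0, "z": 0, "yaw": 0},
  {"grip": -1, "x": 1, "y": 0, "z": 0, "yaw": 0},
])

```text
clock: 29.82
ee_pos: [0.5274, 0.108, 0.0288]
eef_rot: [0.001, 0.78, 0.626, -0.001]
wrist_force: [-1.9, -10.4, 3.6]
finger_gap: 0.0002
grasp_force: 5.1
```

carry_out([
  {"grip": -1, "x": 0.5, "y": 0, "z": 0, "yaw": 0},
  {"grip": -1, "x": 0.5, "y": 0, "z": 0, "yaw": 0},
  {"grip": -1, "x": 0.5, "y": 0, "z": 0, "yaw": 0},
])

```text
clock: 30.07
ee_pos: [0.5273, 0.1081, 0.0288]
eef_rot: [0.001, 0.78, 0.626, -0.001]
wrist_force: [-2.8, -12.3, 5.0]
finger_gap: -0.0
grasp_force: 6.1
```

Firm against the stop: the force rises and there is no further motion. I ease off slowly, retreat and check.

carry_out([
  {"grip": -1, "x": -1, "y": 0, "z": 0, "yaw": 0},
  {"grip": -1, "x": -2, "y": 0, "z": 0, "yaw": 0},
  {"grip": -1, "x": -4, "y": 0, "z": 0, "yaw": 0},
  {"grip": -1, "x": -10, "y": 0, "z": 0, "yaw": 0},
  {"grip": -1, "x": -30, "y": 0, "z": 0, "yaw": 0},
  {"grip": -1, "x": -60, "y": 0, "z": 0, "yaw": 0},
  {"grip": -1, "x": -90, "y": 0, "z": -30, "yaw": 0},
  {"grip": -1, "x": -120, "y": 0, "z": -60, "yaw": 0},
  {"grip": -1, "x": -150, "y": 0, "z": -90, "yaw": 0},
  {"grip": -1, "x": -180, "y": 0, "z": -120, "yaw": 0},
  {"grip": -1, "x": -210, "y": 0, "z": -140, "yaw": 0},
  {"grip": -1, "x": -210, "y": 0, "z": -140, "yaw": 0},
  {"grip": -1, "x": -210, "y": 0, "z": -140, "yaw": 0},
])

```text
clock: 31.15
ee_pos: [0.4831, -0.0971, 0.1701]
eef_rot: [0.001, 0.781, 0.625, 0.001]
wrist_force: [-0.0, 0.8, -0.1]
finger_gap: -0.0002
grasp_force: 0.0
```

```bash
python3 look.py 11 tin_single tin_top tin_low
```

```text
scene tin_single 0.71 zhi 0.074 c [0.5515 0.1999] r 28.2 u 0.0836 v 0.0034
scene tin_top 0.8 zhi 0.063 c [0.5649 0.2538] r 26.8 u 0.0281 v 0.0047
scene tin_low 0.86 zhi 0.073 c [0.5465 0.14  ] r 34.8 u 0.1433 v 0.0115
top tin_single 0.6 zhi 0.063 c [0.5473 0.2006] r 27.7 u 0.0838 v -0.0008
top tin_single 0.21 zhi 0.072 c [0.5344 0.1457] r 28.7 u 0.1403 v -0.0015
top tin_top 0.81 zhi 0.073 c [0.5566 0.2493] r 33.2 u 0.0344 v -0.0024
top tin_low 0.55 zhi 0.063 c [0.5347 0.1453] r 28.5 u 0.1406 v -0.0011
top tin_low zhi 0.047442303557869596
```

View pics/top11.png

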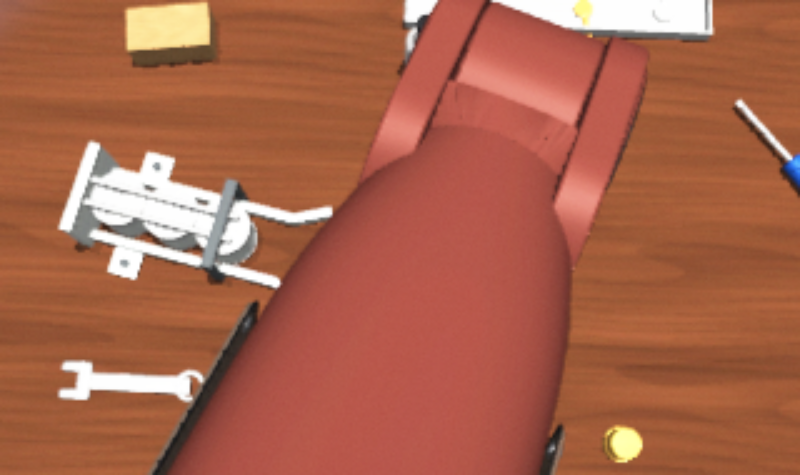

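View pics/scene11.png

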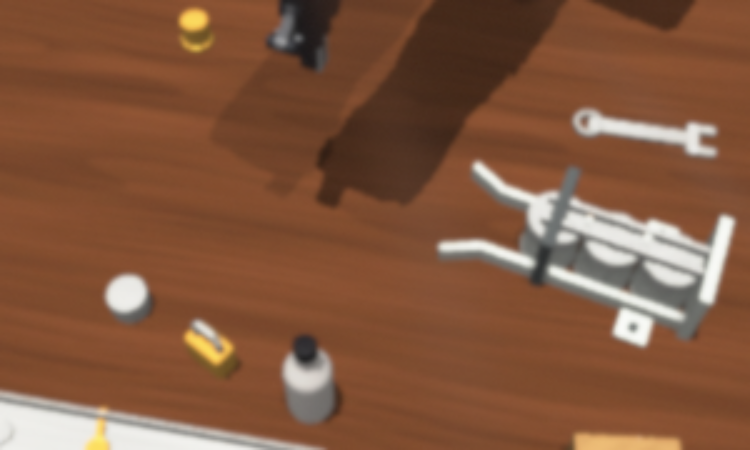

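Both views show the three tins upright in file up to the stop: (550,220), (610,245) and (670,270) in the scene crop, with u ≈ 28, 84 and 140 mm. The bystanders have not moved.

```bash
python3 -c "
from rig import *
print(job_done())"
```

```text
the job is handed in; nothing more can be done
None
```

The job is handed in: the top tin went in first and is against the end stop, the other two were slid in behind it, and the final pictures show all three upright in single file at about 28, 84 and 140 mm, at about 31 s on the clock.

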